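# Level a rocking titration stand and lock its screw foot

### The arm

A 6-joint arm with a two-finger parallel gripper is mounted at the origin on the work surface. World frame = base frame: x ahead of the robot, y to its left, z up, the work surface at z = 0. Lengths are in mm, angles in degrees, forces in N, time in s.
With the tool pointing down it reaches from about 350 to 950 mm from the base axis. Payload 17.4 kg.
Tool frame: the origin (TCP) lies on the front face of the gripper's body, between the roots of the fingers; the fingertips stand 84 mm ahead of it and the grasp point (between the pads) lies 65 mm ahead of it (r.grip_depth is the distance from the TCP to the grasp point, in mm); z points along the fingers, x is the direction in which the jaws open and shut, and the axes are right-handed (so a half turn about z gives the same grasp; the last joint's range is limited). The gripper opens to 93 mm and grips with 3 to 60 N. Pads are 15 mm wide; open, the fingers measure 128 mm over their backs; the gripper's body (75 mm by 188 mm) begins 65 mm behind the grasp point.
Start: joints at [64.928, 6.646, 82.598, -0, 90.757, -2.166], TCP at [262.742, 621.772, 302.746] pointing down, gripper open.
Joint ranges: [-162.19, 162.19], [-47.58, 125.68], [4.15, 143.07], [-65.23, 245.23], [0.69, 171.88], [-170.13, 170.13]. Speed limits (degrees/s): [108.29, 108.29, 127.2, 180, 180, 180].

### API

Orientations are given as a 3x3 rotation matrix whose columns are the frame's x, y, z axes.
In Python, from plant import r gives the robot as it stands.
- The arm moves only by the shell command python3 -m crank 'ROWS' [OPENING] [FORCE]. ROWS is JSON, a list of rows, each a list of 4 numbers: the shift along the world's x, y, z in cm, then the turn about the world's z in rad. In form: [[x, y, z, turn], ...]. A call has 1 to 8 rows; each row shifts and turns the commanded pose from where the row before left it; what a row does not reach is not made up. A row lasts 1/12 s, in which the tool goes at most 41.7 mm and 7.16 degrees, less where a joint would pass 70% of its speed; a pose out of reach is approached as far as the arm can. A call is refused whole if a number of a shift passes 4.17 or a number of a turn 0.125, either way. A call with a gripper value outside its range is refused whole. OPENING is the opening in per cent of the stroke, from 0 (shut) to 100 (fully open), set as the call begins (- or left out, the last holds). The fingers move at their own pace and stop on an object; FORCE is the grip in N (left out, the last holds). Time passes only in rows, so rows that do not move let the fingers close. It gives the time, the measured TCP pose, the force and the opening at its end, in the units of the state.
- r.get_obs(): the state, without advancing time (a new reading comes with each control period).
- r.camera(name): name is "scene" or "side" or "wrist"; returns a dict with "color" (420x560x3 uint8, blue, green, red), "depth" (420x560 float32, mm along the optical axis (not along the pixel's ray), 0 where there is no reading), "camera_matrix" (3x3 intrinsics, pixels), "eye" and "rotation" of the camera in the world. Camera axes: x right, y down, z forward; pixel columns grow to the right and rows downward; lengths in mm; the calibration is good to about 2 mm. A picture is of the moment at which its call begins.
- r.finish_job(): hands the job in, once; it reports no verdict.
The state is a dict: "time": time; "q": joint angles; "joint_velocities": joint speeds; "joint_efforts": joint torques, N m; "eef_pos": TCP position; "ee_rot": TCP orientation; "ft_force": force on the tool from outside, world axes, zero at the start; "wrist_torque": the same for the moment, N m; "finger_gap": opening from 0.0 (shut) to 1.0 (fully open).
Only numpy, scipy, OpenCV 4.12 (cv2) and the standard library are available. Lean on these libraries where they do the work, as an engineer would, in place of code of your own. Each camera call takes 0.05 s, during which the arm holds its last target.

### The job

This titration stand rocks because the screw foot at its front right corner (seen from the robot) is too short. Push the black star wheel on that foot round clockwise until the stand is level and firm on all four feet, then swing the blue-knobbed lock lever all the way over to its stop at the left. Keep the stand where it is on the bench, and leave the brown bottle, the beaker and the loose blue cap alone.

Things in the scene. Friction and masses are not known exactly. Their poses are not given: they have to be found in the camera images.
- stand_deck (a point): Centre of the flat top deck of the off-white titration stand (280 x 280 mm, 4 kg), 46 mm above the bench when level. x to its back (away from the robot, yaw up to 0.4 rad), y to its left, z normal to the deck (vertical when level; leans 1.8 to 3.8 degrees to the front right at the start). Feet at x +-120, y +-120 mm. Column, jar, red reservoir: at x > 15 mm, up to 286 mm high; head rim at 188 mm.
- star_hub (a point): Centre of the black 3-armed star wheel on the screw foot, at stand x -120, y -120 mm, half-way up its arms, 83 mm above the bench and 27 mm above the steel boss below. x axis along one arm, the others 120 degrees either side. Arms 18 mm high, 13 wide, reach 55 mm from the axis; hub 28 mm across, top 16 mm above the point. A fingertip fits in the gaps between arms and can push one round.
- star_wheel (a joint): Turn of the star wheel, rad, growing clockwise seen from above; clockwise lowers the screw foot 8 mm a turn and so raises that corner. 0: stand level and firm; negative: foot too short (starts at -8.6 to -4.4); positive: too long. Stays where left; about 2 N at an arm's end turns it.
- soft_foot: Round black rubber foot under the back left corner of the stand, diagonally opposite the screw foot (x = 120, y = 120 mm); its underside is the origin, z up along the stand's. The rubber gives about 2.5 mm under its share of the load when the stand is level; at the start it hangs clear of the bench.
- lock_lever (a joint): Swing of the lock lever, rad: 0 points to the stand's front (-x of the stand), growing clockwise seen from above (from the front towards the stand's left, +y); 1.45 is the stop, where it is locked. Starts at 0 to 0.35. It stays where it is left; about 1.5 N at the knob moves it.
- lever_knob (a point): Upright blue knob at the lever's free end, 20 mm diameter, 34 mm high: point on its axis, 77 mm above the bench when level. Knob top 16 mm above the point; the flat 14 mm wide steel lever's top 17 mm below it; the deck 31 mm below it.
- lever_pivot (a point): The lever's upright pivot axis, at the height of the knob's point; 70 mm from the knob's axis. It lies at x = -60, y = 20 mm of the stand.
- bottle_mid (a point): Loose brown bottle with white cap, 64 mm diameter, 130 mm high; point on its axis 65 mm up. Bystander left of the stand.
- beaker_mid (a point): Loose glass beaker, 70 mm diameter, 85 mm high; point on its axis 42 mm up. Bystander right of the stand.
- cap_mid (a point): Loose navy blue screw cap, 66 mm diameter, 36 mm high; point at its centre. Bystander right of the stand.

How it is judged:
By the outcome, as a careful person would: the job done as asked, in the order asked, and still so for the second after the job is handed in, with the robot touching nothing.
It also fails if it takes over 56 s, if anything falls off the work surface, if the arm or the gripper's body presses on something with over 40 N, if the wrist force passes 120 N, or if a joint passes its speed limit or range.

## Working session

There is one attempt and no reset: what is moved stays moved. The work goes in short steps, Python scripts to look and compute and a shell command to move; the robot and the scene stay as the last step left them, time stands still between calls to the robot, and variables do not carry over. Pictures are saved under pics/ and viewed, and the job is handed in when it is done.

```bash
ls; mkdir -p pics
python3 - <<'E'
from plant import r
import cv2
o=r.get_obs();print(o)
for n in("scene","side","wrist"):
    c=r.camera(n);cv2.imwrite(f"pics/{n}0.png",c["color"]);print(n,c["eye"],c["rotation"],c["camera_matrix"])
E
```

```text
pics
{'time': 0.0, 'q': array([ 6.49242884e+01,  6.67491021e+00,  8.26352287e+01, -5.64539887e-04,
        9.07582839e+01, -2.16388642e+00]), 'joint_velocities': array([-0.09965485,  0.06121894,  0.01259828,  0.01937487, -0.00445176,
        0.07526751]), 'joint_efforts': array([-2.13550353e-03, -7.21272540e+01, -6.22600722e+01,  7.79162650e-02,
        2.40026502e-02, -5.48728576e-05]), 'eef_pos': array([262.72995132, 621.6505008 , 302.0014925 ]), 'ee_rot': array([[ 3.89313882e-01,  9.21105018e-01, -4.97198223e-04],
       [ 9.21104379e-01, -3.89314198e-01, -1.08582338e-03],
       [-1.19372369e-03, -3.52453451e-05, -9.99999287e-01]]), 'ft_force': array([-0.00755988, -0.10325361, -0.26592669]), 'wrist_torque': array([ 0.00836711, -0.0371695 ,  0.01590064]), 'finger_gap': 0.9998190899173923}
scene [ 957.2240606  -690.43883774  919.65403386] [[ 0.86223082  0.37457143 -0.34096079]
 [ 0.50633122 -0.6192339   0.60014837]
 [ 0.01366396 -0.69010552 -0.72357976]] [[455.87821558   0.         273.05191057]
 [  0.         455.87821558 205.09196967]
 [  0.           0.           1.        ]]
side [ 457.12447382 -799.3109394   674.05350087] [[ 9.87937347e-01 -9.22541888e-02  1.24374285e-01]
 [-1.54853529e-01 -5.86343062e-01  7.95124015e-01]
 [-4.27521936e-04 -8.04792507e-01 -5.93556096e-01]] [[390.52026526   0.         282.51897222]
 [  0.         390.52026526 212.03341759]
 [  0.           0.           1.        ]]
wrist [183.87417117 653.91472872 384.98470265] [[ 3.88310256e-01  8.78941300e-01  2.76906729e-01]
 [ 9.21528602e-01 -3.70225987e-01 -1.17122819e-01]
 [-4.26015523e-04  3.00657462e-01 -9.53732095e-01]] [[290.77527696   0.         277.79367214]
 [  0.         290.77527696 208.99660704]
 [  0.           0.           1.        ]]
```

View pics/scene0.png

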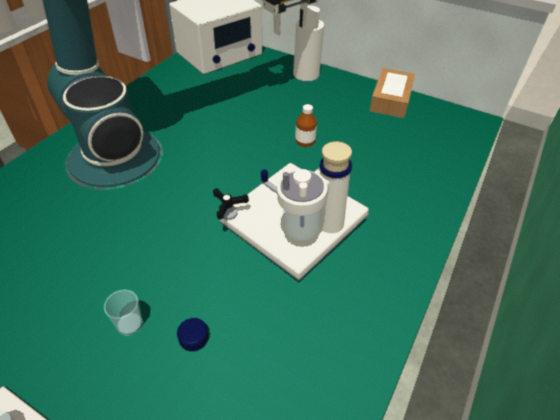

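View pics/side0.png

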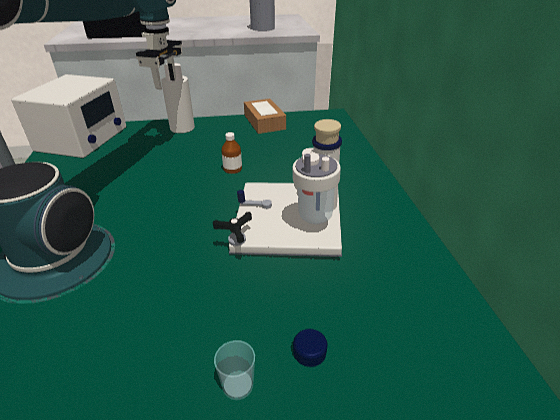

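View pics/wrist0.png

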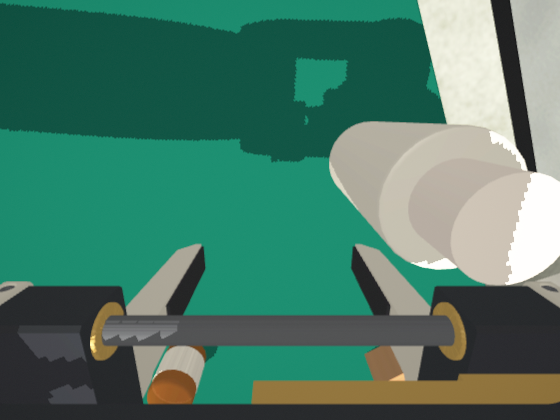

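Scene view: the star wheel is at (228,202), the lever knob at (264,175), the bottle at (306,128), the beaker at (125,312) and the cap at (193,334). Side view: the star is at (236,226) and the knob at (241,197). The wrist view only shows a bystander bottle and the white container. Next I'll measure from depth.

```bash
cat > h.py <<'E'
import numpy as np, cv2
from plant import r
def cloud(c):
    d=c["depth"];K=c["camera_matrix"];v,u=np.mgrid[:d.shape[0],:d.shape[1]]
    p=np.stack([(u-K[0,2])/K[0,0]*d,(v-K[1,2])/K[1,1]*d,d],-1)
    w=p@np.array(c["rotation"]).T+np.array(c["eye"]); w[d<=0]=np.nan
    return w
def px(c,P):
    p=(np.asarray(P)-c["eye"])@np.array(c["rotation"]);K=c["camera_matrix"]
    return K[0,0]*p[...,0]/p[...,2]+K[0,2],K[1,1]*p[...,1]/p[...,2]+K[1,2]
def crop(c,u0,v0,u1,v1,f,name):
    cv2.imwrite(f"pics/{name}.png",cv2.resize(c["color"][v0:v1,u0:u1],None,fx=f,fy=f,interpolation=cv2.INTER_CUBIC))
def plane(P):
    m=P.mean(0)
    for _ in range(4):
        n=np.linalg.svd(P-m,full_matrices=False)[2][2]; n*=np.sign(n[2])
        e=(P-m)@n; P=P[abs(e)<max(1.5,2*np.median(abs(e)))]; m=P.mean(0)
    return m,n,len(P)
E
python3 - <<'E'
from h import *
import pickle
for n,box in(("scene",(190,150,390,290)),("side",(200,130,360,270))):
    c=r.camera(n);crop(c,*box,4 if n=="scene" else 4,n+"1")
    w=cloud(c); pickle.dump((c,w),open(n+".pkl","wb"))
    col=c["color"].astype(int)
    b,g,rr=col[...,0],col[...,1],col[...,2]
    u0,v0,u1,v1=box; M=np.zeros(b.shape,bool);M[v0:v1,u0:u1]=1
    white=M&(b>150)&(rr>150)&(w[...,2]>25)&(w[...,2]<62)
    P=w[white];m,nn,k=plane(P);print(n,"deck",m,nn,k,"tilt",np.degrees(np.arccos(nn[2])),"dir",np.degrees(np.arctan2(nn[1],nn[0])))
    print(" deck extents",P.min(0),P.max(0))
    bl=M&(col.max(-1)<45)&(w[...,2]>55)&(w[...,2]<110)
    P=w[bl];print(" black",len(P),P.mean(0),P.min(0),P.max(0))
    kb=M&(b>60)&(rr<60)&(g<60)&(w[...,2]>40)&(w[...,2]<110)
    P=w[kb];print(" knob",len(P),P.mean(0),P.min(0),P.max(0))
E
```

```text
scene deck [603.96624409  -6.46346598  43.12647975] [-0.04425902 -0.02870461  0.99860762] 2597 tilt 3.023893503486769 dir -147.03418973130746
 deck extents [ 450.87134891 -123.07681014   25.06894838] [768.81468506 207.0786009   61.89692868]
 black 294 [462.0020036  -51.96210701  88.80227968] [ 406.77720242 -101.17631456   76.28246206] [501.03565746 -11.88957213 100.21476817]
 knob 24 [479.27518538  95.83493474  85.30811915] [471.16203698  88.38759315  60.59563094] [489.48542379 102.0692644   89.69279909]
side deck [582.84711491  14.75165737  43.59743037] [-0.04433742 -0.02932478  0.99858613] 2927 tilt 3.047152647100045 dir -146.5193412462914
 deck extents [ 438.6875715  -124.25765398   25.5969616 ] [757.53439995 362.08669954  61.49075572]
 black 409 [455.94730128 -44.86104469  87.82221931] [ 404.51528286 -101.53451165   62.18422881] [499.59064741  93.01394131 100.50970951]
 knob 23 [479.97652296  79.86478043  84.64527248] [463.48492386 -99.87414425  58.93294539] [489.94837867 106.30291732  89.75578049]
```

```bash
ls pics
```

```text
scene0.png
scene1.png
side0.png
side1.png
wrist0.png
```

View pics/scene1.png

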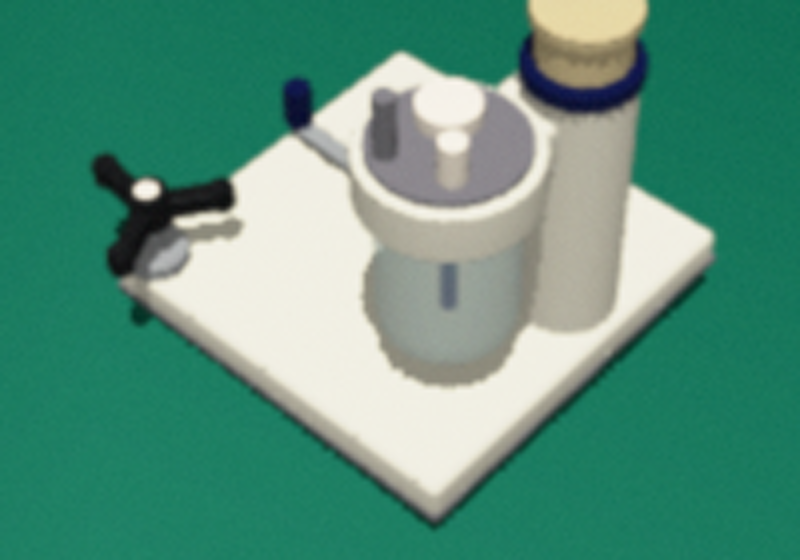

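View pics/side1.png

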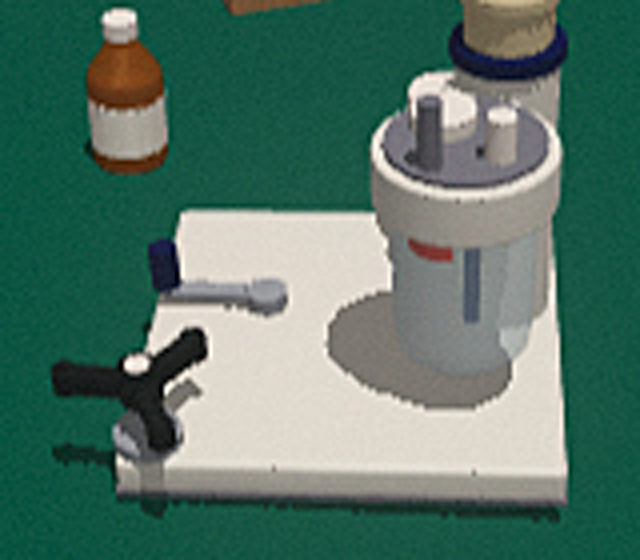

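Tilt is about 3.0° with the normal leaning to -147°, so the yaw is about -12° and the wheel about -7 rad. Next I'll fit the hub, arms, lever and stand yaw.

```bash
cat > fit.py <<'E'
from h import *
from scipy.optimize import minimize
def star(cs, guess=(462,-50)):
    """cs list of (c,w). fit hub xy and arm angle with top-surface black points"""
    P=[];caps=[]
    for c,w in cs:
        col=c["color"].astype(int)
        d=np.hypot(w[...,0]-guess[0],w[...,1]-guess[1])
        z=w[...,2]
        m=(d<70)&(z>84)&(z<101)&(col.max(-1)<60)
        P.append(w[m])
        m=(d<25)&(z>90)&(z<106)&(col.min(-1)>120); caps.append(w[m].mean(0) if m.any() else None)
    P=np.concatenate(P)[:,:2]
    def cost(p):
        q=P-p[:2]; rr=np.hypot(*q.T); a=np.arctan2(q[:,1],q[:,0])-p[2]
        a=(a+np.pi/3)%(2*np.pi/3)-np.pi/3
        lat=abs(rr*np.sin(a)); ax=rr*np.cos(a)
        e=np.maximum(lat-5.5,0)**2+np.maximum(ax-54,0)**2+ .1*lat**2
        e=np.where(rr<14,0.0,e)
        return np.minimum(e,60).mean()
    best=None
    for a0 in np.arange(0,2.1,.2):
        s=minimize(cost,[*guess,a0],method="Nelder-Mead",options=dict(initial_simplex=[[*guess,a0],[guess[0]+6,guess[1],a0],[guess[0],guess[1]+6,a0],[*guess,a0+.2]]))
        if best is None or s.fun<best.fun: best=s
    return best.x,best.fun,len(P),caps
E
python3 - <<'E'
from fit import *
import pickle
cs=[pickle.load(open(n+".pkl","rb")) for n in("scene","side")]
for k in (cs,cs[:1],cs[1:]):
    x,f,n,cap=star(k);print(x[:2],np.degrees(x[2])%120,f,n,cap)
# stand outline: deck mask -> minAreaRect in xy
P=[]
for c,w in cs:
    col=c["color"].astype(int)
    nn=np.array([-.0443,-.029,.9986]);m=np.array([590,5,43.4])
    e=abs((w-m)@nn); 
    k=(e<3)&(col.min(-1)>110)&(np.hypot(w[...,0]-590,w[...,1])<230); P.append(w[k][:,:2])
    kk=(abs(w[...,0]-480)<25)&(abs(w[...,1]-95)<25)&(col[...,0]>col[...,2]+15)&(w[...,2]>55)
    print("knob",w[kk].mean(0),np.sort(w[kk][:,2])[-5:],kk.sum())
P=np.concatenate(P).astype(np.float32)
rc=cv2.minAreaRect(P);print(rc,len(P))
E
```

```text
[457.31931846 -49.17648013] 41.80370982670138 1.7306861781598215 568 [array([453.9839702 , -46.26018237,  98.14692879]), array([455.78556262, -45.66544165,  99.54345714])]
[458.10731317 -49.27232964] 42.21703050124601 1.7252466669199429 263 [array([453.9839702 , -46.26018237,  98.14692879])]
[456.77981705 -49.09399965] 41.340201464191 1.4968140794986482 305 [array([455.78556262, -45.66544165,  99.54345714])]
knob [482.91884541  92.35055461  77.31269641] [88.17650981 88.32669883 88.40212774 89.56346731 89.69279909] 78
knob [480.6803405   90.80839545  77.33371278] [89.06885453 89.1072985  89.12081966 89.17916429 89.75578049] 84
((604.2102661132812, 41.83976745605469), (283.76361083984375, 279.9907531738281), 76.57276916503906) 8195
```

Hub is at about (457,-48), arms at 42/162/282°, stand yaw -13.4° and centre (604,42). The plan is to straddle the hub with both fingers, about 70 mm open, at yaw 72°. Each finger then sits 30° from the nearest arms, and I can turn the tool clockwise about the hub.

```bash
python3 -m crank '[[1.14,-3.94,0,0.04],[1.14,-3.94,0,0.045],[1.14,-3.94,0,0],[1.14,-3.94,0,0],[1.14,-3.94,0,0],[1.14,-3.94,0,0],[1.14,-3.94,0,0],[1.14,-3.94,0,0]]' 75
python3 -m crank '[[1.14,-3.94,0,0],[1.14,-3.94,0,0],[1.14,-3.94,0,0],[1.14,-3.94,0,0],[1.14,-3.94,0,0],[1.14,-3.94,0,0],[1.14,-3.94,0,0],[1.14,-3.94,0,0]]'
python3 -m crank '[[1.14,-3.94,0,0],[0,0,0,0],[0,0,0,0],[0,0,0,0]]'
```

```text
time: 0.92
eef_pos: [353.8, 304.7, 302.7]
ee_rot: [[0.309, 0.951, 0.0], [0.951, -0.309, 0.0], [0.0, 0.0, -1.0]]
ft_force: [0.7, 0.8, 0.6]
finger_gap: 0.75
time: 1.58
eef_pos: [445.0, -10.8, 303.1]
ee_rot: [[0.31, 0.951, 0.001], [0.951, -0.31, -0.0], [0.0, 0.001, -1.0]]
ft_force: [0.2, 0.5, 0.3]
finger_gap: 0.748
time: 1.92
eef_pos: [456.4, -47.9, 302.6]
ee_rot: [[0.31, 0.951, -0.0], [0.951, -0.31, 0.0], [0.0, -0.0, -1.0]]
ft_force: [0.7, 1.1, 0.4]
finger_gap: 0.75
```

Run:
```python
from fit import *
c=r.camera("wrist");w=cloud(c)
x,f,n,cap=star([(c,w)]);print(x[:2],np.degrees(x[2])%120,f,n,cap)
im=c["color"].copy()
for R_ in (35,52):
  for s in(0,180):
    a=np.radians(72+s);u,v=px(c,[456.4+R_*np.cos(a),-47.9+R_*np.sin(a),92]);cv2.circle(im,(int(u),int(v)),4,(0,0,255),1)
cv2.imwrite("pics/w2.png",im)
```

```text
[453.44421451 -45.47877285] 42.12751116854338 1.5132721072681454 1458 [array([455.33918032, -46.4969029 ,  99.93539882])]
```

View pics/w2.png

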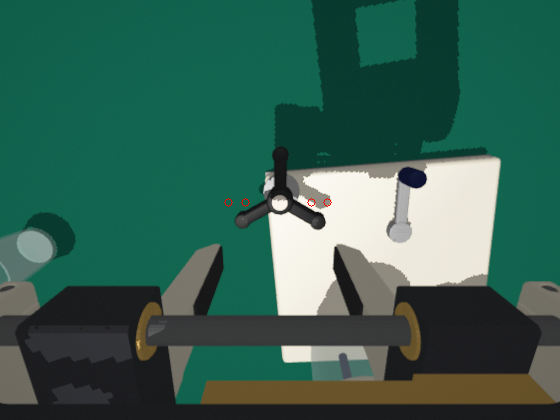

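Wrist view: the hub is at (279,203). The finger landing spots, at about (237,202) and (319,202), lie in the gaps clear of the arms. Going down.

```bash
python3 -m crank '[[-0.1,0.15,-4,0],[0,0,-4,0],[0,0,-3,0],[0,0,0,0]]' && python3 -m crank '[[0,0,-1,0],[0,0,-1,0],[0,0,-1,0],[0,0,-1,0],[0,0,0,0],[0,0,0,0]]'; python3 -c "
from h import *
c=r.camera('side');crop(c,180,100,380,250,4,'s3')"
```

```text
time: 2.3
eef_pos: [453.5, -44.8, 187.1]
ee_rot: [[0.307, 0.952, -0.007], [0.952, -0.307, 0.001], [-0.001, -0.007, -1.0]]
ft_force: [-1.1, 0.9, -1.1]
finger_gap: 0.75
time: 2.8
eef_pos: [455.5, -46.5, 152.6]
ee_rot: [[0.31, 0.951, -0.001], [0.951, -0.31, 0.0], [-0.0, -0.001, -1.0]]
ft_force: [-0.6, 0.1, 0.0]
finger_gap: 0.751
```

View pics/s3.png

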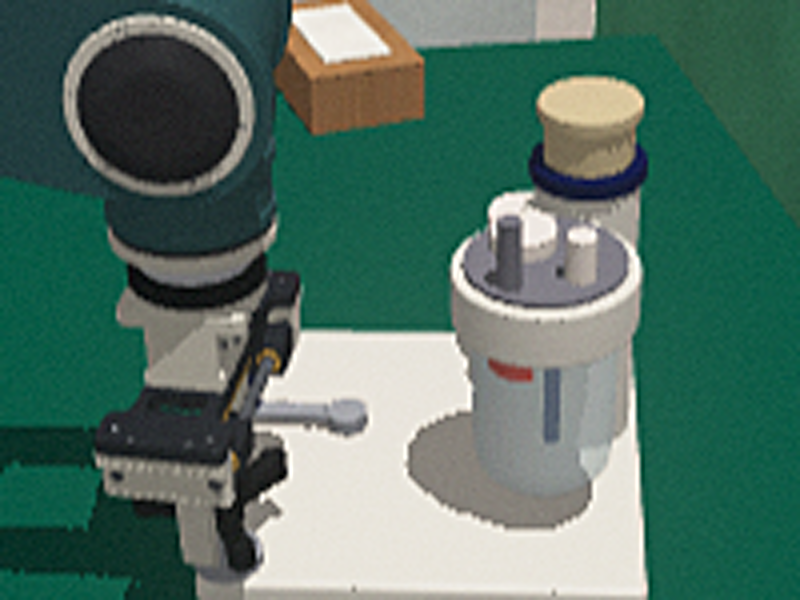

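Side view: the fingers straddle the hub among the arms. Forces are near zero. Start turning clockwise.

```bash
python3 -m crank '[[0,0,0,-0.1],[0,0,0,-0.1],[0,0,0,-0.1],[0,0,0,-0.1],[0,0,0,-0.1],[0,0,0,-0.1],[0,0,0,-0.1],[0,0,0,-0.1]]'; python3 -m crank '[[0,0,0,-0.1],[0,0,0,-0.1],[0,0,0,0]]'; python3 -c "
from h import *
c=r.camera('scene');crop(c,150,110,350,260,4,'s4')"
```

```text
time: 3.52
eef_pos: [455.7, -46.5, 153.4]
ee_rot: [[0.9, 0.436, 0.001], [0.436, -0.9, 0.0], [0.001, 0.0, -1.0]]
ft_force: [-0.0, 2.1, -2.0]
finger_gap: 0.752
time: 3.77
eef_pos: [455.8, -46.5, 153.4]
ee_rot: [[0.969, 0.248, 0.001], [0.248, -0.969, 0.0], [0.001, 0.0, -1.0]]
ft_force: [0.5, -0.1, -0.7]
finger_gap: 0.754
```

View pics/s4.png

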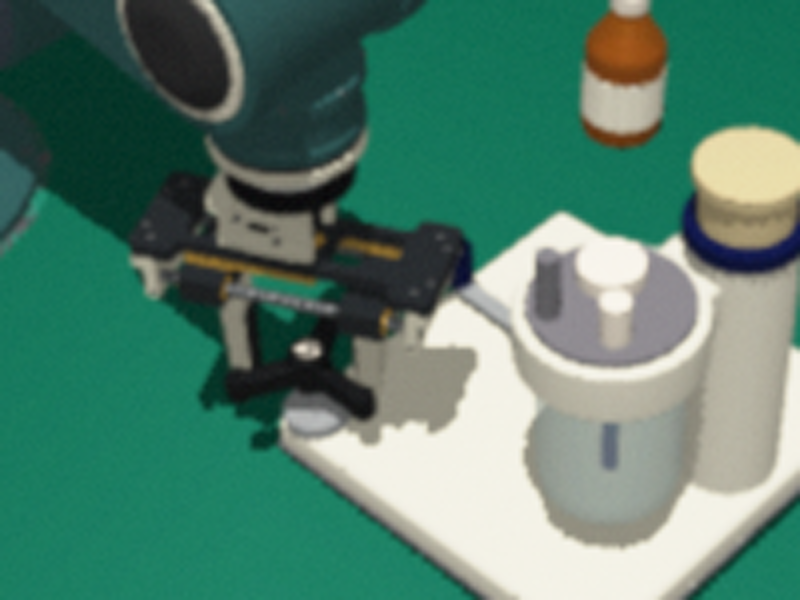

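The right-hand finger pushes the arm and the wheel turns. Continue.

```bash
python3 -m crank '[[0,0,0,-0.1],[0,0,0,-0.1],[0,0,0,-0.1],[0.03,0.02,0,-0.1],[0,0,0,-0.1],[0,0,0,-0.1],[0,0,0,-0.1],[0.03,0.02,0,-0.1]]'; python3 -m crank '[[0,0,0,-0.1],[0,0,0,-0.1],[0,0,0,-0.1],[0.03,0.02,0,-0.1],[0,0,0,-0.1],[0,0,0,-0.1],[0,0,0,-0.1],[0.03,0.02,0,-0.1]]'
python3 -m crank '[[0,0,0,-0.1],[0,0,0,-0.1],[0,0,0,-0.1],[0.03,0.02,0,-0.1],[0,0,0,-0.1],[0,0,0,-0.1],[0,0,0,-0.1],[0.03,0.02,0,-0.1]]';python3 -m crank '[[0,0,0,-0.1],[0,0,0,-0.1],[0,0,0,-0.1],[0,0,0,-0.1],[0,0,0,-0.1],[0,0,0,-0.1],[0,0,0,0]]'
cat > look.py <<'E'
from fit import *
import sys
def deck(c,w):
    col=c["color"].astype(int)
    Cn=np.array([604,42])
    yaw=np.radians(-13.4);R=np.array([[np.cos(yaw),-np.sin(yaw)],[np.sin(yaw),np.cos(yaw)]])
    q=(w[...,:2]-Cn)@R
    m=(abs(q)<133).all(-1)&(col.min(-1)>150)&(w[...,2]>30)&(w[...,2]<60)
    P=w[m];mm,n,k=plane(P)
    nl=R.T@n[:2]
    return np.degrees(nl),k,mm
g=(456.5,-46)
tag=sys.argv[1]
cs=[]
for nm in("scene","side"):
    c=r.camera(nm);w=cloud(c);cs.append((c,w))
    print(nm,"lean x,y deg",deck(c,w)[:2]); crop(c,*((150,110,350,260) if nm=="scene" else (180,100,380,250)),4,nm+tag)
if len(sys.argv)>2:
    for k in(cs,cs[:1],cs[1:]):
        x,f,n,cap=star(k,g);print(x[:2],np.degrees(x[2])%120,f,n,cap)
E
python3 look.py 5
```

```text
time: 4.48
eef_pos: [456.3, -46.1, 153.2]
ee_rot: [[0.855, -0.518, 0.001], [-0.518, -0.855, 0.0], [0.001, -0.001, -1.0]]
ft_force: [1.4, 1.8, -1.6]
finger_gap: 0.75
time: 5.15
eef_pos: [457.1, -45.8, 153.3]
ee_rot: [[0.224, -0.975, 0.001], [-0.975, -0.224, -0.0], [0.0, -0.001, -1.0]]
ft_force: [2.0, -0.0, -0.6]
finger_gap: 0.752
time: 5.82
eef_pos: [457.6, -45.6, 153.3]
ee_rot: [[-0.543, -0.84, 0.001], [-0.84, 0.543, -0.0], [-0.0, -0.001, -1.0]]
ft_force: [0.9, -3.1, -0.8]
finger_gap: 0.746
time: 6.4
eef_pos: [457.5, -45.6, 153.3]
ee_rot: [[-0.923, -0.386, 0.001], [-0.386, 0.923, -0.0], [-0.0, -0.001, -1.0]]
ft_force: [-1.0, 0.9, 0.2]
finger_gap: 0.748
scene lean x,y deg (array([-0.97103706, -1.05280664]), 2038)
side lean x,y deg (array([-0.82048256, -1.02660298]), 2148)
```

View pics/scene5.png

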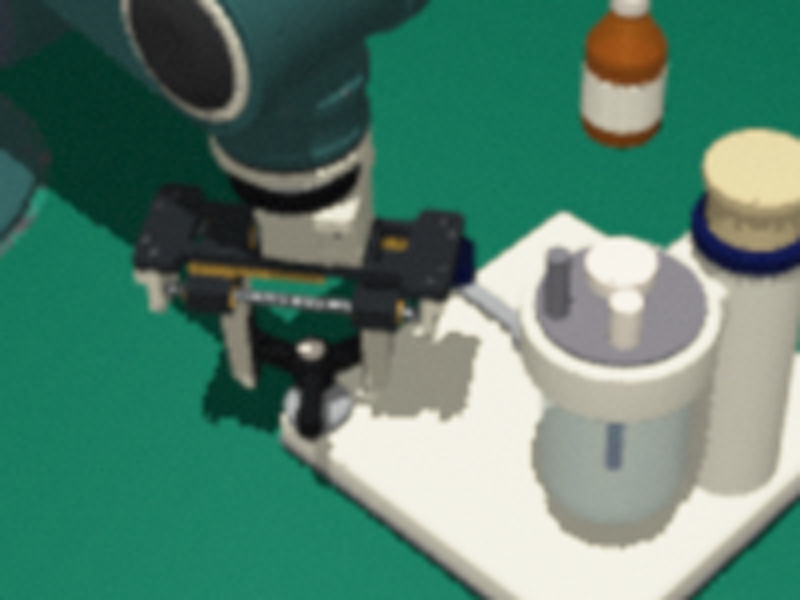

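Tilt has gone from 3.03° to about 1.4°, which matches 218° of wheel turn. About 184° remains. Back off, lift and unwind the wrist.

```bash
python3 -m crank '[[0,0,0,0.1],[0,0,0,0.1],[0,0,0,0],[0,0,2,0],[0,0,4,0],[0,0,4,0.12],[0,0,4,0.12],[0,0,1,0.12]]'
for i in 1 2 3; do python3 -m crank '[[0,0,0,0.12],[0,0,0,0.12],[0,0,0,0.12],[0,0,0,0.12],[0,0,0,0.12],[0,0,0,0.12],[0,0,0,0.12],[0,0,0,0.12]]'; done
python3 -m crank '[[0,0,0,0.12],[0,0,0,0.12],[0,0,0,0.12],[0,0,0,0.12],[0,0,0,0.12],[0,0,0,0.12],[0,0,0,0.12],[0,0,0,0.12]]'; python3 look.py 6 1;  python3 - <<'E'
from fit import *
c=r.camera("wrist");w=cloud(c)
x,f,n,cap=star([(c,w)],(456.5,-45));print(x[:2],np.degrees(x[2])%120,f,n,cap)
o=r.get_obs();print(o['q'],o['eef_pos'],np.degrees(np.arctan2(*o['ee_rot'][[1,0],0])))
E
```

```text
time: 7.17
eef_pos: [458.0, -45.4, 309.4]
ee_rot: [[-0.571, -0.821, 0.007], [-0.821, 0.571, -0.001], [-0.003, -0.007, -1.0]]
ft_force: [1.0, -0.4, 0.3]
finger_gap: 0.748
time: 7.83
eef_pos: [457.4, -45.3, 302.8]
ee_rot: [[0.345, -0.938, 0.0], [-0.938, -0.345, 0.0], [0.0, -0.0, -1.0]]
ft_force: [-0.5, 0.4, 0.1]
finger_gap: 0.752
time: 8.5
eef_pos: [457.3, -45.3, 302.8]
ee_rot: [[0.967, -0.255, 0.0], [-0.255, -0.967, 0.0], [0.0, -0.0, -1.0]]
ft_force: [-0.1, 0.4, 0.4]
finger_gap: 0.748
time: 9.17
eef_pos: [457.4, -45.3, 302.9]
ee_rot: [[0.764, 0.646, 0.0], [0.646, -0.764, 0.0], [0.0, 0.0, -1.0]]
ft_force: [-0.2, -0.4, -0.5]
finger_gap: 0.748
time: 9.83
eef_pos: [457.4, -45.3, 302.9]
ee_rot: [[-0.091, 0.996, 0.0], [0.996, 0.091, 0.0], [0.0, 0.0, -1.0]]
ft_force: [-0.7, 0.1, 0.1]
finger_gap: 0.746
scene lean x,y deg (array([-0.98527121, -0.99840394]), 2325)
side lean x,y deg (array([-0.87617549, -1.06211869]), 2751)
[459.94745334 -47.13071329] 60.88947566033021 1.8685486938456224 592 [array([456.84024118, -44.32289184,  98.28747085]), array([458.3860622 , -43.74173932,  99.28192559])]
[460.90317226 -46.71877303] 61.2084704187637 1.8284582677030075 284 [array([456.84024118, -44.32289184,  98.28747085])]
[459.16035019 -47.41786267] 60.806934165667734 1.5790075940580108 308 [array([458.3860622 , -43.74173932,  99.28192559])]
[455.68430126 -44.60318021] 61.362349512010525 1.4160152650514943 1649 [array([457.06873256, -44.90075962, 100.30832395])]
[-8.84038087e+00 -2.10479407e+01  1.07748376e+02  2.76403098e-03
  9.32948243e+01 -1.03542498e+02] [457.34330167 -45.3133586  302.80912714] 94.7022762636159
```

Arms are now at 61° (turned 221°), so by tilt about 185° remains. Realign, lower and push on to about 15° short.

```bash
python3 -m crank '[[0.07,0.07,-4,-0.06],[0,0,-4,0],[0,0,-3,0],[0,0,0,0],[0,0,-1,0],[0,0,-1,0],[0,0,-2,0],[0,0,0,0]]'; 
python3 -m crank '[[0,0,0,-0.1],[0,0,0,-0.1],[0,0,0,-0.1],[0.03,0.02,0,-0.1],[0,0,0,-0.1],[0,0,0,-0.1],[0,0,0,-0.1],[0.03,0.02,0,-0.1]]'; python3 -m crank '[[0,0,0,-0.1],[0,0,0,-0.1],[0,0,0,-0.1],[0.03,0.02,0,-0.1],[0,0,0,-0.1],[0,0,0,-0.1],[0,0,0,-0.1],[0.03,0.02,0,-0.1]]'
python3 -m crank '[[0,0,0,-0.1],[0,0,0,-0.1],[0,0,0,-0.1],[0.03,0.02,0,-0.1],[0,0,0,-0.1],[0,0,0,-0.1],[0,0,0,-0.1],[0,0,0,-0.1]]';python3 -m crank '[[0,0,0,-0.1],[0,0,0,-0.1],[0,0,0,-0.1],[0,0,0,-0.1],[0,0,0,-0.1],[0,0,0,-0.1],[0,0,0,0]]'
python3 look.py 7;python3 -c "
from h import *
for n in('scene','side'):
    c=r.camera(n);w=cloud(c);m=(abs(w[...,2])<12)&(abs(w[...,0]-600)<350)&(abs(w[...,1])<350)&(c['color'][...,1].astype(int)>c['color'][...,2]+40)
    mm,nn,k=plane(w[m]);yaw=np.radians(-13.4);R=np.array([[np.cos(yaw),-np.sin(yaw)],[np.sin(yaw),np.cos(yaw)]]);print('bench',mm,np.degrees(R.T@nn[:2]),k)
"
```

```text
time: 10.65
eef_pos: [457.7, -44.6, 151.2]
ee_rot: [[-0.024, 1.0, -0.001], [1.0, 0.024, 0.0], [0.0, -0.001, -1.0]]
ft_force: [-1.1, 1.0, -1.7]
finger_gap: 0.752
time: 11.32
eef_pos: [459.0, -44.2, 154.4]
ee_rot: [[0.704, 0.711, 0.001], [0.711, -0.704, 0.0], [0.001, 0.001, -1.0]]
ft_force: [-1.6, 1.4, 0.5]
finger_gap: 0.753
time: 11.98
eef_pos: [459.7, -43.8, 154.5]
ee_rot: [[1.0, -0.01, 0.002], [-0.01, -1.0, 0.0], [0.002, -0.0, -1.0]]
ft_force: [-0.0, 2.2, -0.9]
finger_gap: 0.75
time: 12.65
eef_pos: [460.2, -43.6, 154.6]
ee_rot: [[0.69, -0.724, 0.002], [-0.724, -0.69, 0.0], [0.001, -0.002, -1.0]]
ft_force: [1.4, 0.4, -1.3]
finger_gap: 0.752
time: 13.23
eef_pos: [460.2, -43.7, 154.5]
ee_rot: [[0.16, -0.987, 0.002], [-0.987, -0.16, -0.0], [0.001, -0.002, -1.0]]
ft_force: [0.8, 0.3, -0.2]
finger_gap: 0.75
scene lean x,y deg (array([-0.23773981, -0.2832377 ]), 2261)
side lean x,y deg (array([-0.10029794, -0.22443106]), 2522)
bench [ 6.67088023e+02 -1.10651073e+02 -6.07982735e-01] [-0.02495864  0.04735426] 27543
bench [ 5.87485689e+02 -1.45871791e+02 -1.11769517e-01] [0.09085171 0.00175685] 29922
```

```bash
sed -i 's/^g=.*/g=(460,-43.5)/' look.py; python3 look.py 8 1
```

```text
scene lean x,y deg (array([-0.2082696 , -0.24877181]), 2253)
side lean x,y deg (array([-0.09483933, -0.26820678]), 2533)
[459.87947414 -47.26162205] 15.94204942633587 3.8108861058595314 271 [None, None]
[471.21999934 -41.3508687 ] 5.650563808339641 4.586512900983638 143 [None]
[459.85191423 -49.20270375] 15.148455344645777 1.5243309996795307 128 [None]
```

View pics/scene8.png

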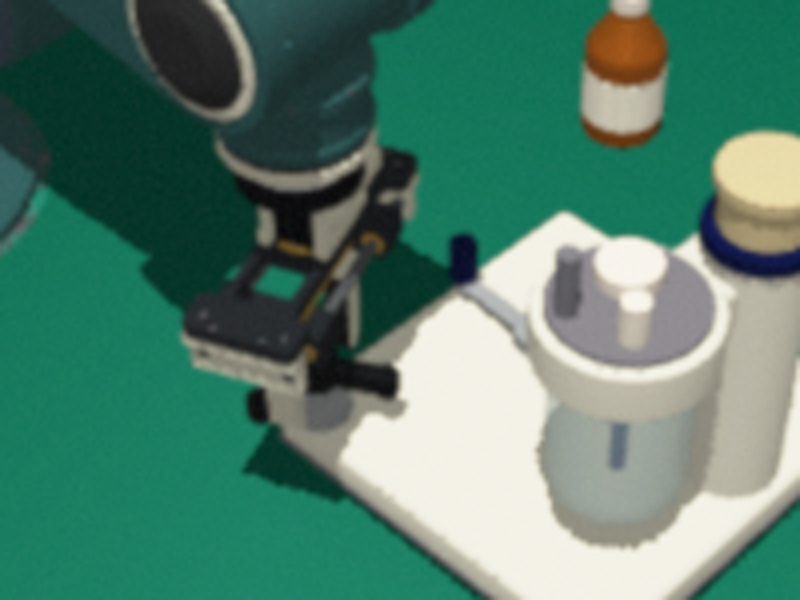

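Arms are at about 17° mod 120. The angle says about 25° remains and the tilt says about 40°. Push 20° more, then clear the tool and measure.

```bash
python3 -m crank '[[0,0,0,-0.1],[0,0,0,-0.1],[0,0,0,-0.1],[0,0,0,-0.05],[0,0,0,0],[0,0,0,0]]'; python3 look.py 9a; python3 -m crank '[[0,0,0,0.1],[0,0,0,0.1],[0,0,0,0],[0,0,2,0],[0,0,4,0],[0,0,4,0],[0,0,4,0],[0,0,2,0]]';  python3 -m crank '[[-4,0,0,0.1],[-3,0,0,0.1],[0,0,0,0],[0,0,0,0]]'; python3 look.py 9 1;python3 look.py 9
python3 - <<'E'
from fit import *
c=r.camera("wrist");w=cloud(c);cv2.imwrite("pics/w9.png",c["color"])
x,f,n,cap=star([(c,w)],(460,-43));print(x[:2],np.degrees(x[2])%120,f,n,cap)
o=r.get_obs();print(o['eef_pos'],np.degrees(np.arctan2(*o['ee_rot'][[1,0],0])))
E
```

```text
time: 14.03
eef_pos: [459.6, -43.7, 152.9]
ee_rot: [[-0.18, -0.984, 0.0], [-0.984, 0.18, 0.0], [-0.0, -0.0, -1.0]]
ft_force: [0.7, 0.2, 1.3]
finger_gap: 0.751
scene lean x,y deg (array([-0.191032  , -0.10931798]), 2247)
side lean x,y deg (array([-0.00109853, -0.17817638]), 2632)
time: 14.8
eef_pos: [459.7, -43.6, 317.7]
ee_rot: [[0.014, -1.0, 0.004], [-1.0, -0.014, -0.001], [0.001, -0.004, -1.0]]
ft_force: [-0.7, 0.1, 0.7]
finger_gap: 0.752
time: 15.13
eef_pos: [388.8, -43.6, 313.3]
ee_rot: [[0.212, -0.977, 0.002], [-0.977, -0.212, -0.0], [0.001, -0.002, -1.0]]
ft_force: [1.2, -0.6, 0.9]
finger_gap: 0.753
scene lean x,y deg (array([-0.12190081, -0.15023802]), 2279)
side lean x,y deg (array([ 0.04957286, -0.12061994]), 2760)
[461.19500758 -46.68911198] 117.99822211872944 1.9695170095878647 572 [array([459.01438578, -42.96141234,  98.42521441]), array([460.82778775, -42.10525345,  99.35484008])]
[462.29206395 -47.62389989] 117.63505145094541 1.816360296390967 260 [array([459.01438578, -42.96141234,  98.42521441])]
[460.49917652 -46.63809529] 118.19503809774939 1.9450063992583349 312 [array([460.82778775, -42.10525345,  99.35484008])]
scene lean x,y deg (array([-0.10872463, -0.16532125]), 2336)
side lean x,y deg (array([ 0.07231927, -0.13100787]), 2764)
[459.44655785 -42.50035741] 118.4584649117804 1.4710516184961457 1392 [array([459.27064559, -43.77245487, 100.05916115])]
[390.10724424 -43.63222502 312.39388003] -77.64141309754345
```

View pics/side9.png

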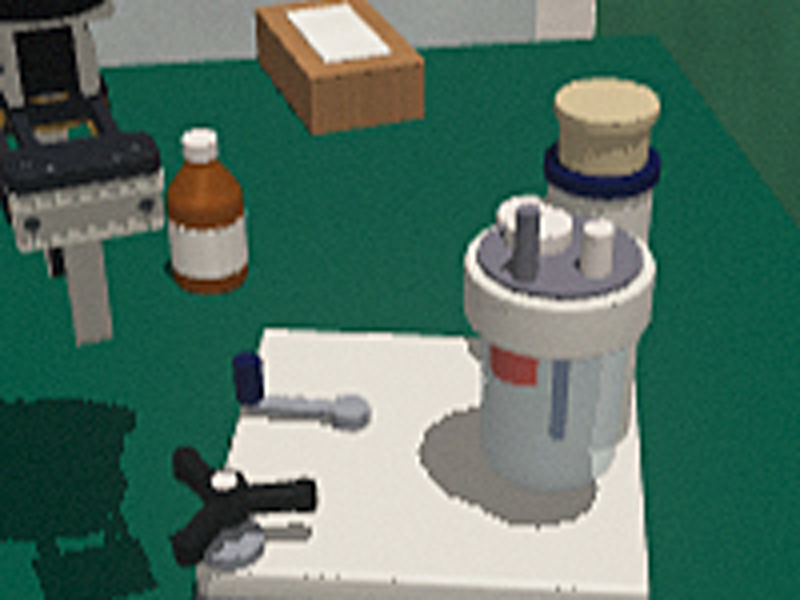

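View pics/w9.png

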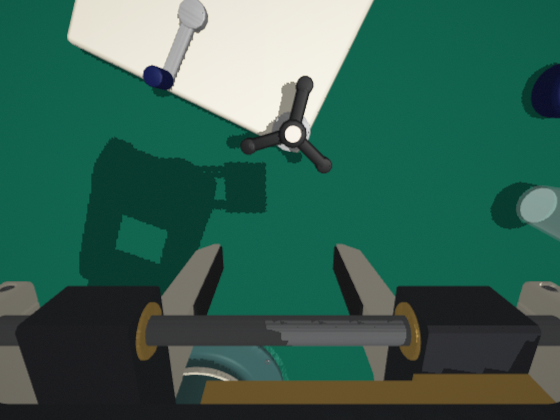

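The wheel has turned about 404° in total. Initial-tilt arithmetic said 405–411°, while residual tilt suggests a little more. I'll measure the residual tilt more carefully against the bench around it.

```bash
cat > lev.py <<'E'
from h import *
import pickle
def rel(c,w,C,yaw=np.radians(-13.4)):
    R=np.array([[np.cos(yaw),-np.sin(yaw)],[np.sin(yaw),np.cos(yaw)]]);col=c["color"].astype(int)
    q=(w[...,:2]-C)@R; z=w[...,2]
    hsv=cv2.cvtColor(c["color"],cv2.COLOR_BGR2HSV)
    m=(abs(q)<128).all(-1)&(hsv[...,1]<40)&(hsv[...,2]>60)
    # exclude jar/col, wheel, lever
    m&=~((q[...,0]<-55)&(q[...,1]<-55))
    m=cv2.erode(m.astype(np.uint8),np.ones((3,3)))>0
    m&=(z>28)&(z<60)
    g=(abs(q)<330).all(-1)&(abs(z)<8)&(col[...,1]>col[...,2]+30)&(abs(q).max(-1)>160)
    out=[]
    for k in (m,g):
        mm,n,cnt=plane(w[k]); out.append((np.degrees(R.T@n[:2]),cnt,mm,n))
    (a,ca,ma,na),(b,cb,mb,nb)=out
    zc=ma[2]-(na[:2]@(np.array(C)-ma[:2]))/na[2]-(mb[2]-(nb[:2]@(np.array(C)-mb[:2]))/nb[2])
    return a,b,a-b,ca,cb,zc
if __name__=="__main__":
    print("initial")
    for n in("scene","side"): 
        c,w=pickle.load(open(n+".pkl","rb"));o=rel(c,w,(604,42));print(n,*[np.round(x,3) for x in o])
    print("now")
    for n in("scene","side","wrist"):
        for i in range(2):
            c=r.camera(n);w=cloud(c)
            try:o=rel(c,w,(607,44));print(n,*[np.round(x,3) for x in o],"diag",round(-(o[2].sum())/2**.5,3))
            except Exception as e:print(n,e)
        if n!="wrist":
            nn=np.array([0,0,1]);col=c["color"].astype(int)
            k=(abs(w[...,2]-46)<3)&(col.min(-1)>110)&(np.hypot(w[...,0]-600,w[...,1]-42)<230)
            print(cv2.minAreaRect(w[k][:,:2].astype(np.float32)))
E
python3 lev.py
```

```text
initial
scene [-2.149 -2.257] [-0.021  0.043] [-2.128 -2.3  ] 1554 21067 45.504
side [-1.996 -2.215] [ 0.087 -0.   ] [-2.083 -2.215] 2312 22478 45.596
now
scene [-0.099 -0.179] [-0.022  0.05 ] [-0.077 -0.229] 1619 21084 45.828 diag 0.216
scene [-0.091 -0.145] [-0.033  0.048] [-0.058 -0.193] 1645 21109 45.664 diag 0.177
((606.3172607421875, 43.05830383300781), (278.89202880859375, 278.2249450683594), 77.16726684570312)
side [ 0.047 -0.159] [0.089 0.001] [-0.042 -0.16 ] 2320 22134 45.739 diag 0.143
side [ 0.064 -0.072] [0.091 0.   ] [-0.027 -0.073] 2363 22115 45.699 diag 0.07
((604.7781982421875, 43.490325927734375), (282.3308410644531, 276.77923583984375), 77.10411834716797)
wrist [-0.061 -0.133] [-0.045 -0.033] [-0.016 -0.1  ] 13844 73410 45.552 diag 0.082
wrist [-0.067 -0.147] [-0.046 -0.034] [-0.021 -0.113] 13662 73243 45.564 diag 0.095
```

The wrist camera sees most of the deck and gives 0.09° of lean. Averaged with the angle arithmetic, about 11° remains. Go back in and turn to yaw -111.4 (contact offset 21.6° was seen twice).

```bash
python3 -m crank '[[4,0,0,-0.1],[3,0.02,0,-0.1],[0,0,-4,-0.05],[0,0,-4,0],[0,0,-3,0],[0,0,0,0],[0,0,-1,0],[0,0,-1,0]]'; python3 -m crank '[[0,0,-1,0],[0,0,-1,0],[0,0,-1,0],[0,0,0,0],[0,0,0,0]]'; python3 -m crank '[[0,0,0,-0.08],[0,0,0,-0.08],[0,0,0,-0.08],[0,0,0,-0.05],[0,0,0,-0.05],[0,0,0,0],[0,0,0,0],[0,0,0,0]]';python3 -c "
from plant import r; import numpy as np
o=r.get_obs();print(np.degrees(np.arctan2(*o['ee_rot'][[1,0],0])))"
```

```text
time: 16.35
eef_pos: [460.4, -43.6, 184.5]
ee_rot: [[-0.033, -0.999, 0.003], [-0.999, 0.033, -0.0], [0.0, -0.003, -1.0]]
ft_force: [-0.1, -0.2, 0.9]
finger_gap: 0.749
time: 16.77
eef_pos: [459.5, -43.4, 152.5]
ee_rot: [[-0.033, -0.999, -0.001], [-0.999, 0.033, 0.0], [-0.0, 0.001, -1.0]]
ft_force: [0.2, 0.7, 1.2]
finger_gap: 0.752
time: 17.43
eef_pos: [459.7, -43.5, 153.2]
ee_rot: [[-0.363, -0.932, 0.001], [-0.932, 0.363, -0.0], [-0.0, -0.001, -1.0]]
ft_force: [1.3, -0.1, 0.9]
finger_gap: 0.75
-111.28375602339767
```

Back off, lift, retreat to the same viewpoint and re-measure.

```bash
python3 -m crank '[[0,0,0,0.1],[0,0,0,0.1],[0,0,0,0],[0,0,2,0],[0,0,4,0],[0,0,4,0],[0,0,4,0],[0,0,2,0.1]]';  python3 -m crank '[[-4,0,0,0.1],[-3,0,0,0.1],[0,0,0,0.09],[0,0,0,0],[0,0,0,0]]'; python3 lev.py|sed 1,3d
python3 - <<'E'
from fit import *
c=r.camera("wrist");w=cloud(c)
x,f,n,cap=star([(c,w)],(460,-43));print(x[:2],np.degrees(x[2])%120,f)
o=r.get_obs();print(o['eef_pos'],np.degrees(np.arctan2(*o['ee_rot'][[1,0],0])))
col=c["color"].astype(int)
k=(col[...,0]>col[...,2]+20)&(col[...,0]>col[...,1]+15)&(w[...,2]>50)&(w[...,2]<110)&(abs(w[...,1]-95)<60)
print("knob",w[k].mean(0),k.sum(),np.percentile(w[k][:,2],[5,95]))
k&=w[...,2]>90;print("top",w[k].mean(0),k.sum())
for n in("scene","side"):
    c=r.camera(n);w=cloud(c);col=c["color"].astype(int)
    k=(abs(w[...,0]-485)<30)&(abs(w[...,1]-95)<30)&(col[...,0]>col[...,2]+15)&(w[...,2]>55)
    print(w[k].mean(0),w[k&(w[...,2]>91)].mean(0),k.sum())
E
```

```text
time: 18.1
eef_pos: [459.7, -43.5, 317.9]
ee_rot: [[-0.078, -0.997, 0.005], [-0.997, 0.078, -0.001], [0.0, -0.005, -1.0]]
ft_force: [0.7, -0.1, 1.2]
finger_gap: 0.752
time: 18.52
eef_pos: [389.6, -43.4, 313.0]
ee_rot: [[0.21, -0.978, 0.001], [-0.978, -0.21, -0.0], [0.0, -0.001, -1.0]]
ft_force: [0.4, -0.1, -0.2]
finger_gap: 0.75
now
scene [-0.107 -0.136] [-0.036  0.047] [-0.071 -0.183] 1712 20984 45.755 diag 0.18
scene [-0.068 -0.179] [-0.021  0.05 ] [-0.047 -0.229] 1673 21045 45.835 diag 0.195
((606.3138427734375, 42.98838806152344), (279.2322998046875, 279.02880859375), 76.99536895751953)
side [ 0.162 -0.018] [0.093 0.007] [ 0.069 -0.026] 2413 22108 45.677 diag -0.031
side [ 0.166 -0.014] [0.094 0.005] [ 0.073 -0.019] 2411 22085 45.705 diag -0.038
((605.0970458984375, 44.38398742675781), (280.1025085449219, 277.1247863769531), 76.77963256835938)
wrist [-0.014 -0.085] [-0.045 -0.029] [ 0.031 -0.055] 13863 73339 45.574 diag 0.017
wrist [-0.011 -0.087] [-0.046 -0.034] [ 0.035 -0.054] 13816 73411 45.56 diag 0.013
[459.55472763 -42.43056387] 107.74992065118835 1.4824602151444004
[389.82601709 -43.41385638 312.48635478] -77.6316278761279
knob [482.11490843  95.91415139  87.33479933] 519 [67.79508925 94.07986837]
top [482.39056077  98.26137351  92.90829831] 332
[486.94417751  94.22646927  81.17917034] [486.08238734  98.11501986  92.23958938] 77
[484.04514698  92.87975253  80.99700954] [484.64427542  96.38401384  92.86497463] 81
```

Level: the wrist camera reads 0.015° of lean. The other cameras straddle zero. The wheel has turned 415° against 411° predicted. The knob is at (485,98) with lever angle about 0.08 rad. I'll check the clutter around the lever, then plan the sweep with the fingers shut.

Run:
```python
from h import *
C=np.array([606,43.5]);yaw=np.radians(-13.1);R=np.array([[np.cos(yaw),-np.sin(yaw)],[np.sin(yaw),np.cos(yaw)]])
for n in("scene","side","wrist"):
    c=r.camera(n);w=cloud(c);q=(w[...,:2]-C)@R;z=w[...,2]
    m=(abs(q)<150).all(-1)&(z>110)&(q[...,0]>-30)
    if n!="wrist" and m.any(): print(n,"tall",np.percentile(q[m],[1,99],axis=0).round(),z[m].max())
    col=c["color"].astype(int)
    b=(col[...,2]>col[...,0]+50)&(col[...,2]>90)&(z>10)&(z<130)&(w[...,1]>150)&(w[...,1]<450)&(w[...,0]<750)
    if b.any(): print(n,"bottle",np.median(w[b],axis=0).round(),np.percentile(w[b],[3,97],axis=0).round())
piv=C+R@np.array([-60,20]);kn=np.array([485,98.]);print("piv",piv,np.hypot(*(kn-piv)),np.degrees(np.arctan2(*(kn-piv)[::-1])))
th=np.radians(np.linspace(162.3,83.8,14))
P=np.array([piv+70*np.array([np.cos(t),np.sin(t)])-17.5*np.array([np.sin(t),-np.cos(t)]) for t in th])
t0=th[0];print("start w/ 10mm clearance",P[0]-10*np.array([np.sin(t0),-np.cos(t0)]))
print(P.round(1));print((np.diff(P,axis=0)/10).round(2),np.diff(th)[0]);print(r.get_obs()["eef_pos"])
```

```text
scene tall [[  32. -108.]
 [ 132.   54.]] 288.51101163731437
scene bottle [453. 355.  66.] [[-788.  299.   11.]
 [ 495.  438.  106.]]
side tall [[  23. -110.]
 [ 128.   59.]] 287.4414636702759
side bottle [470. 352.  88.] [[443. 339.  15.]
 [494. 369. 111.]]
piv [552.09446811  76.57859779] 70.43113036007011 162.293159884534
start w/ 10mm clearance [477.04725525  71.66272132]
[[480.1  81.2]
 [481.   88.7]
 [482.6  96.2]
 [485.1 103.4]
 [488.3 110.3]
 [492.2 116.8]
 [496.7 122.9]
 [501.9 128.4]
 [507.6 133.4]
 [513.9 137.8]
 [520.5 141.5]
 [527.5 144.4]
 [534.8 146.6]
 [542.3 148.1]]
[[0.09 0.75]
 [0.17 0.74]
 [0.24 0.72]
 [0.32 0.69]
 [0.39 0.65]
 [0.46 0.61]
 [0.52 0.56]
 [0.57 0.5 ]
 [0.62 0.44]
 [0.66 0.37]
 [0.7  0.3 ]
 [0.73 0.22]
 [0.75 0.14]] -0.10539103560119623
[389.5878982  -43.44162136 312.70484576]
```

Bottle at (468,370) and jar at stand x>23 are both clear of the sweep. Shut the fingers, turn to yaw 162° and go behind the knob.

```bash
python3 -m crank '[[2.2,2.8,0,0.12],[2.2,2.8,0,0.12],[2.1,2.8,0,0.12],[2.1,2.9,0,0.12],[0,0,0,0.12],[0,0,0,0.12],[0,0,0,0.12],[0,0,0,0.12]]' 0 10
for i in 1 2 3; do python3 -m crank '[[0,0,0,0.12],[0,0,0,0.12],[0,0,0,0.12],[0,0,0,0.12],[0,0,0,0.12],[0,0,0,0.12],[0,0,0,0.12],[0,0,0,0.12]]' >/dev/null; done
python3 -m crank '[[0,0,0,0.12],[0,0,0,0.12],[0,0,0,0.1],[0,0,0,0],[0,0,-4,0],[0,0,-4,0],[0,0,-2,0],[0,0,0,0]]';python3 -m crank '[[0,0,-1,0],[0,0,-2,0],[0,0,-2,0],[0,0,-1,0],[0,0,0,0],[0,0,0,0]]'; python3 -c "
from h import *
o=r.get_obs();print(np.degrees(np.arctan2(*o['ee_rot'][[1,0],0])),o['q'])
for n,b in(('side',(180,100,380,250)),('scene',(150,110,350,260))):
    c=r.camera(n);crop(c,*b,3,n+'10')"
```

```text
time: 19.78
eef_pos: [475.7, 69.9, 312.6]
ee_rot: [[0.926, -0.378, -0.0], [-0.378, -0.926, -0.0], [-0.0, 0.0, -1.0]]
ft_force: [-0.3, 0.5, -0.2]
finger_gap: 0.227
time: 22.45
eef_pos: [474.0, 69.4, 208.1]
ee_rot: [[-0.949, 0.314, -0.006], [0.314, 0.949, -0.001], [0.006, -0.003, -1.0]]
ft_force: [-0.3, -0.4, -1.2]
finger_gap: 0.004
time: 22.95
eef_pos: [476.0, 69.6, 153.9]
ee_rot: [[-0.95, 0.311, 0.001], [0.311, 0.95, 0.0], [-0.001, 0.0, -1.0]]
ft_force: [-0.4, -0.3, -0.3]
finger_gap: 0.003
161.87989457108068 [ 5.28172838e+00 -1.36319535e+01  1.15985203e+02 -2.31809407e-03
  7.76011871e+01 -1.56597675e+02]
```

View pics/side10.png

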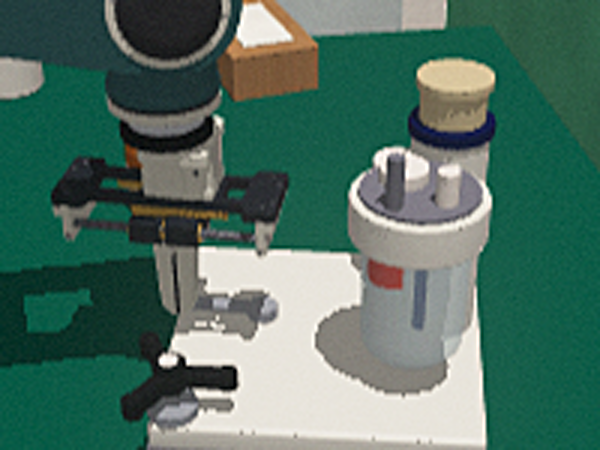

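View pics/scene10.png

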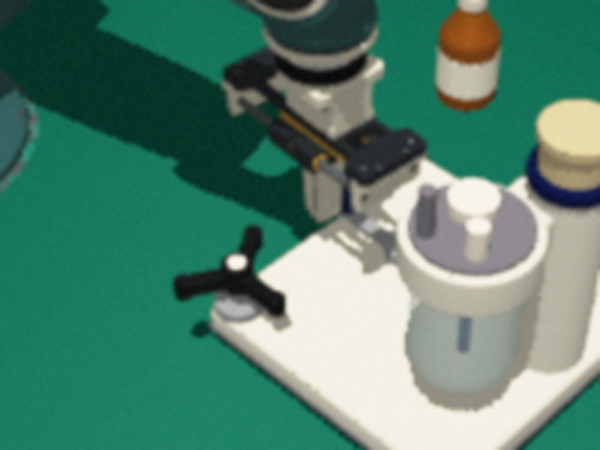

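The shut fingers stand just right of the knob, with the blue showing behind them in the scene crop at (345,200). Sweep along the arc.

```bash
python3 -m crank '[[0.2,0.6,0,0],[0.21,0.56,0,0],[0.09,0.75,0,-0.105],[0.17,0.74,0,-0.105],[0.24,0.72,0,-0.105],[0.32,0.69,0,-0.105],[0.39,0.65,0,-0.105],[0,0,0,0]]'; python3 -m crank '[[0.46,0.61,0,-0.105],[0.52,0.56,0,-0.105],[0.57,0.5,0,-0.105],[0.62,0.44,0,-0.105],[0.66,0.37,0,-0.105],[0,0,0,0],[0,0,0,0]]';python3 -c "
from h import *
for n,b in(('side',(180,100,380,250)),('scene',(150,110,350,260))):
    c=r.camera(n);crop(c,*b,3,n+'11')"
```

```text
time: 23.72
eef_pos: [492.3, 117.9, 153.2]
ee_rot: [[-0.664, 0.748, 0.0], [0.748, 0.664, 0.0], [-0.0, 0.001, -1.0]]
ft_force: [0.2, -0.5, -0.8]
finger_gap: 0.0
time: 24.3
eef_pos: [520.0, 141.6, 152.8]
ee_rot: [[-0.21, 0.978, -0.0], [0.978, 0.21, -0.0], [-0.0, -0.0, -1.0]]
ft_force: [1.1, -0.7, 0.3]
finger_gap: 0.005
```

View pics/scene11.png

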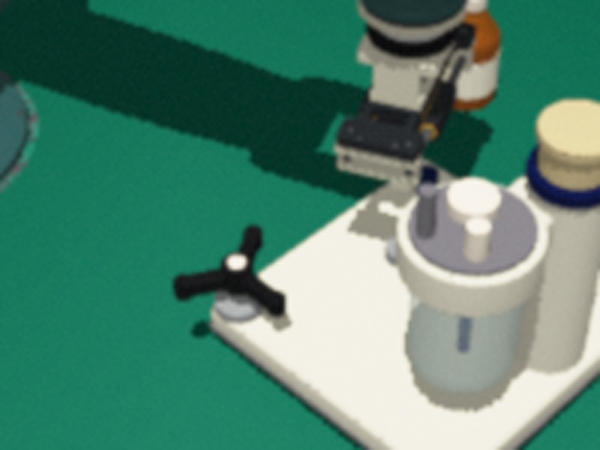

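View pics/side11.png

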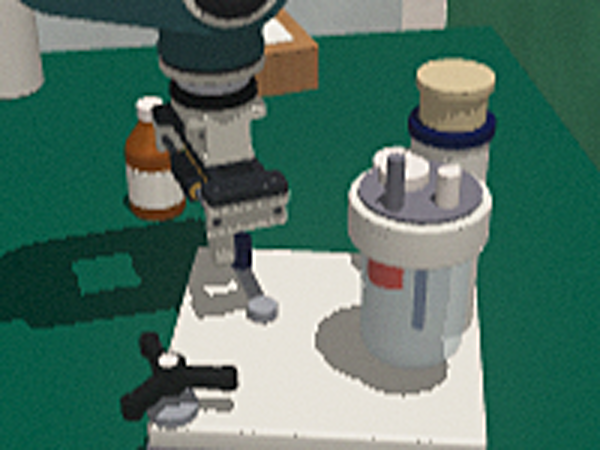

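The knob is ahead of the finger and the lever is well round. Finish, then creep to the stop while watching force.

```bash
python3 -m crank '[[0.7,0.3,0,-0.105],[0.73,0.22,0,-0.105],[0.4,0.07,0,-0.05],[0,0,0,0],[0,0,0,0]]'; for i in 1 ; do python3 -m crank '[[0.2,0.02,0,-0.03],[0,0,0,0]]';  python3 -m crank '[[0.15,0.01,0,-0.02],[0,0,0,0]]'; python3 -m crank '[[0.1,0,0,0],[0,0,0,0]]'; done
```

```text
time: 24.82
eef_pos: [538.1, 147.2, 152.8]
ee_rot: [[0.051, 0.999, 0.0], [0.999, -0.051, -0.0], [-0.0, 0.0, -1.0]]
ft_force: [-0.3, -0.0, -0.1]
finger_gap: 0.008
time: 24.98
eef_pos: [539.5, 147.5, 152.7]
ee_rot: [[0.082, 0.997, -0.002], [0.997, -0.082, 0.0], [-0.0, -0.002, -1.0]]
ft_force: [-6.8, 0.4, 1.6]
finger_gap: 0.008
time: 25.15
eef_pos: [540.2, 147.7, 152.5]
ee_rot: [[0.102, 0.995, -0.004], [0.995, -0.102, 0.0], [-0.0, -0.004, -1.0]]
ft_force: [-15.3, 1.8, 7.1]
finger_gap: 0.008
time: 25.32
eef_pos: [540.7, 147.8, 152.4]
ee_rot: [[0.1, 0.995, -0.006], [0.995, -0.1, 0.0], [-0.0, -0.006, -1.0]]
ft_force: [-21.7, 1.4, 8.9]
finger_gap: 0.009
```

Force rises to 22 N with almost no travel, so it is at the stop. Back off, lift and return to the earlier viewpoint to check.

```bash
python3 -m crank '[[-1,0,0,0],[-1.5,0,0,0],[0,0,0,0],[0,0,4,0],[0,0,4,0],[0,0,4,0],[0,0,4,0],[0,0,0,0]]';  python3 -m crank '[[-4,-4,0,0],[-4,-4,0,0],[-2.5,-4,0,0],[-2,-4,0,0],[0,0,0,0],[0,0,0,0]]'; python3 lev.py|sed 1,3d; python3 look.py 12 1
python3 - <<'E'
from fit import *
c=r.camera("wrist");w=cloud(c);cv2.imwrite("pics/w12.png",c["color"])
x,f,n,cap=star([(c,w)],(460,-43));print("star",x[:2],np.degrees(x[2])%120,f)
C=np.array([605.7,43.6]);yaw=np.radians(-13.1);R=np.array([[np.cos(yaw),-np.sin(yaw)],[np.sin(yaw),np.cos(yaw)]]);piv=C+R@np.array([-60,20])
for n in("wrist","scene","side"):
    c=r.camera(n);w=cloud(c);col=c["color"].astype(int)
    k=(np.hypot(w[...,0]-560,w[...,1]-147)<35)&(col[...,0]>col[...,2]+15)&(w[...,2]>80)&(w[...,2]<105)&(col.max(-1)<140)
    if k.sum():
        p=w[k&(w[...,2]>88)].mean(0);d=(p[:2]-piv);print(n,p,k.sum(),np.hypot(*d),"lever",np.pi+yaw-np.arctan2(d[1],d[0]))
o=r.get_obs();print(o['eef_pos'],o['ft_force'])
E
```

```text
time: 25.98
eef_pos: [518.8, 147.8, 321.4]
ee_rot: [[0.102, 0.995, 0.01], [0.995, -0.102, 0.002], [0.003, 0.01, -1.0]]
ft_force: [0.0, -0.1, 0.9]
finger_gap: 0.005
time: 26.48
eef_pos: [417.7, 14.7, 313.2]
ee_rot: [[0.106, 0.994, 0.002], [0.994, -0.106, -0.0], [0.0, 0.002, -1.0]]
ft_force: [1.0, 0.7, 0.3]
finger_gap: 0.005
now
scene [-0.186 -0.065] [-0.031  0.045] [-0.155 -0.11 ] 1670 21045 45.623 diag 0.187
scene [-0.118 -0.063] [-0.025  0.049] [-0.093 -0.112] 1671 21076 45.681 diag 0.145
((606.0036010742188, 43.85810852050781), (279.9558410644531, 277.87042236328125), 76.89540100097656)
side [ 0.039 -0.073] [0.088 0.001] [-0.049 -0.074] 2423 22210 45.617 diag 0.087
side [ 0.075 -0.079] [0.091 0.004] [-0.017 -0.082] 2410 22120 45.641 diag 0.07
((605.3482666015625, 45.08592987060547), (280.7508544921875, 277.11395263671875), 76.832275390625)
wrist [-0.4   -0.089] [-0.028 -0.028] [-0.371 -0.062] 4195 88225 46.206 diag 0.306
wrist [-0.413 -0.107] [-0.027 -0.027] [-0.386 -0.08 ] 4111 88276 46.217 diag 0.33
scene lean x,y deg (array([-0.06533955, -0.09135089]), 2436)
side lean x,y deg (a
[... 184 characters left out ...]
41.95583228,  99.40344862])]
[462.49763584 -46.19746423] 106.65440505360856 1.9878109843515337 255 [array([458.94803562, -42.87022366,  98.31081481])]
[460.87682057 -46.48453776] 107.68465930213813 1.6807900144583445 306 [array([461.12524621, -41.95583228,  99.40344862])]
star [454.31559132 -37.70330608] 109.2934121549057 0.49554484900265117
wrist [554.31762446 147.89962931  92.62476944] 243 71.2657115875062 lever 1.3775705090402817
scene [557.83603781 149.96827897  91.53476188] 16 73.53827527946747 lever 1.4244063394643023
side [558.76739641 144.87369928  92.13041509] 41 68.55066444848589 lever 1.4440537678654213
[418.28892088  16.37242509 312.65499326] [ 0.22269198  0.34660455 -0.15734268]
```

View pics/side12.png

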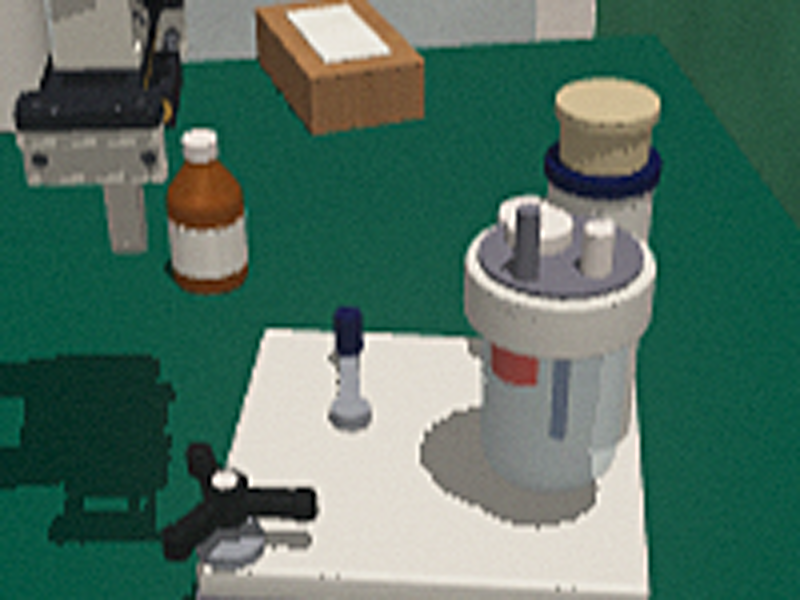

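View pics/w12.png

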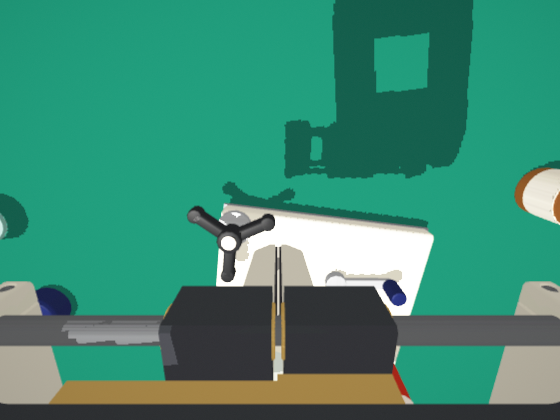

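Side view: the lever points to the stand's left, with the knob at (348,330) in the crop. Measured lever angle is 1.42–1.44 rad and the stand hasn't moved. This wrist view sees only part of the deck, with the fingers in it, so I'll repeat the level check from the earlier good viewpoint.

```bash
python3 -m crank '[[-1.4,-3,0,-0.12],[-1.4,-2.9,0,-0.12],[0,0,0,-0.12],[0,0,0,-0.12],[0,0,0,-0.12],[0,0,0,-0.12],[0,0,0,-0.12],[0,0,0,-0.12]]' 75; python3 -m crank '[[0,0,0,-0.12],[0,0,0,-0.12],[0,0,0,-0.12],[0,0,0,-0.12],[0,0,0,-0.12],[0,0,0,-0.12],[0,0,0,-0.12],[0,0,0,-0.12]]'>/dev/null;python3 -m crank '[[0,0,0,-0.12],[0,0,0,-0.12],[0,0,0,-0.12],[0,0,0,-0.12],[0,0,0,-0.12],[0,0,0,-0.12],[0,0,0,-0.06],[0,0,0,0]]';python3 -m crank '[[0,0,0,0],[0,0,0,0]]'
python3 - <<'E'
from lev import *
for n in("scene","side","wrist"):
    D=[]
    for i in range(5):
        c=r.camera(n);w=cloud(c);D.append(rel(c,w,(606,44))[2])
    D=np.array(D);print(n,D.mean(0).round(3),D.std(0).round(3),"diag",-D.mean(0).sum()/2**.5)
    if n=="wrist":cv2.imwrite("pics/w13.png",c["color"])
from fit import star
c=r.camera("wrist");w=cloud(c);x,f,_,_=star([(c,w)],(460,-43));print(x[:2],np.degrees(x[2])%120)
C=np.array([605.7,43.6]);yaw=np.radians(-13.1);R=np.array([[np.cos(yaw),-np.sin(yaw)],[np.sin(yaw),np.cos(yaw)]]);piv=C+R@np.array([-60,20])
col=c["color"].astype(int);k=(np.hypot(w[...,0]-560,w[...,1]-147)<35)&(col[...,0]>col[...,2]+15)&(w[...,2]>88)&(w[...,2]<105)&(col.max(-1)<140)
if k.sum():
    p=w[k].mean(0);d=p[:2]-piv;print(p,np.pi+yaw-np.arctan2(d[1],d[0]))
print(r.get_obs()["time"])
E
```

```text
time: 27.75
eef_pos: [390.2, -42.9, 312.8]
ee_rot: [[0.878, 0.479, 0.0], [0.479, -0.878, 0.0], [0.0, 0.0, -1.0]]
ft_force: [0.2, -0.4, 0.2]
finger_gap: 0.532
time: 29.08
eef_pos: [390.2, -42.8, 312.8]
ee_rot: [[0.328, -0.945, 0.0], [-0.945, -0.328, -0.0], [0.0, -0.0, -1.0]]
ft_force: [-1.2, 0.6, 0.1]
finger_gap: 0.755
time: 29.25
eef_pos: [390.2, -42.8, 312.7]
ee_rot: [[0.333, -0.943, -0.0], [-0.943, -0.333, 0.0], [-0.0, 0.0, -1.0]]
ft_force: [-0.3, -0.5, 1.2]
finger_gap: 0.752
scene [-0.096 -0.099] [0.028 0.035] diag 0.13784519529879796
side [-0.012 -0.061] [0.019 0.029] diag 0.05147237536876697
wrist [-0.071 -0.076] [0.013 0.015] diag 0.10410302906343848
[459.52640309 -42.1187519 ] 107.71547261443261
30.05
```

View pics/w13.png

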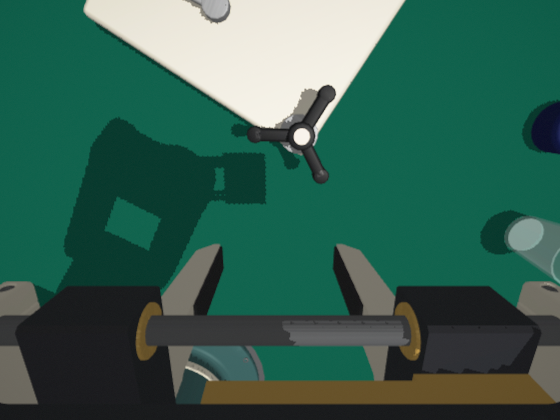

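Final lean is 0.05–0.14° (about 0.1°), close to the measuring noise, and the wheel angle hasn't changed. The arm is clear, so I'm handing in.

Run:
```python
from fit import *
for n in("scene",):
    c=r.camera(n);cv2.imwrite("pics/end.png",c["color"])
o=r.get_obs();print(o["time"],o["ft_force"]);print(r.finish_job())
```

```text
30.1 [ 0.00446408 -0.22390272  0.08733444]
the job is handed in; nothing more can be done
None
```

View pics/end.png

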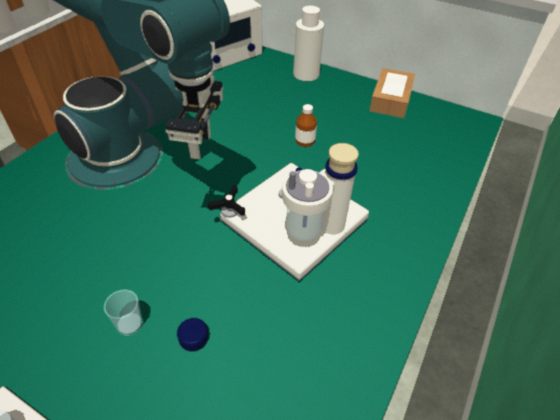

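The job is handed in at 30.1 s: I levelled the stand with the star wheel first, then swung the lock lever to its stop. I straddled the wheel's hub with both fingers and turned it about 415° clockwise in three strokes. I then pushed the lever round with the fingers shut until the force rose to 22 N with almost no further travel.

Last checks:
- **Level:** the deck lean went from about 3.1° to about 0.1°. The three cameras gave 0.14°, 0.05° and 0.10°, with noise of a few hundredths of a degree.
- **Where the checks disagree:** the starting tilt called for about 411° of turn, which would put the wheel about 4° past level. The remaining lean reads as up to 13° short of level. I left it between the two. One wrist reading of about 0.3° came from a view with the fingers in front of the deck, and I discounted it.
- **Firmness:** I did not test it by pressing on the stand; I only inferred it from the level.
- **Lever:** the scene and side cameras put it at 1.42 and 1.44 rad against the 1.45 stop. The same wrist view read 1.38; I went by the force instead. The knob was out of the wrist camera's view in the final check.
- **Surroundings:** the stand's centre stayed within about 2 mm from the level check before the lever push to after it. The bottle, beaker and cap look untouched in the last picture. The arm was clear of everything, with the wrist force near zero.

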